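Steady the rocking pitcher stand, then set out the covered pitcher

ROBOT

A 6-joint arm with a two-finger parallel gripper is mounted at the origin on the work surface. World frame = base frame: x ahead of the robot, y to its left, z up, the work surface at z = 0. Lengths are in m, angles in rad, forces in N, time in s.
With the tool pointing down it reaches from about 0.3 to 0.875 m from the base axis. Payload 6.4 kg.
Tool frame: the origin (TCP) lies midway between the tips of the shut fingers; the grasp point (between the pads) lies 19 mm behind it; z points along the fingers, y is the line along which they close (so a half turn about z gives the same grasp; the last joint's range is limited). The gripper opens to 85 mm and grips with 20 to 120 N. Pads are 22 mm wide; open, the fingers measure 114 mm over their backs; the gripper's body (76 mm by 85 mm) begins 54 mm behind the grasp point. The pads swing forward as they close: fully open they stand 13 mm farther back than shut.
Start: joints at [1.095, 0.181, 1.607, -0, 1.354, -0.206], TCP at [0.153, 0.554, 0.231] pointing down, gripper open.
Joint ranges: [-2.99, 2.99], [-0.89, 2.07], [0.3, 2.58], [-1.14, 4.28], [0, 2.63], [-3.12, 3.12]. Speed limits (rad/s): [2.57, 2.57, 3.01, 3.14, 3.14, 3.14].

INTERFACE

Orientations are given as a unit quaternion [w, x, y, z].
In Python, from bench import ctrl gives the robot as it stands. The module is installed in compiled form; this text tells all that it offers.
- The arm moves only by the tool move_arm, never from a script. Its argument "plan" is one flat list of numbers, 6 for each row, row after row: the shift along the world's x, y, z in units of 50 mm (1.0 is 50 mm), then the turn, a rotation vector about the world's x, y, z in rad. A call has 1 to 10 rows; each row is the pose to reach, as a shift and turn from the pose commanded when the call began; what a row does not reach only later rows make up. A row lasts 1/8 s, in which the tool goes at most 62.5 mm and 10.7 degrees, less where a joint would pass 70% of its speed; a pose out of reach is approached as far as the arm can. A call with a gripper value outside its range is refused whole. "grip" is the finger opening in mm, from 0 to 85.4, set as the call begins (left out, the last holds). The fingers move at their own pace and stop on an object; the grip force is fixed at half the most. Time passes only in rows, so rows that repeat a pose let the fingers close. It gives the time, the measured TCP pose, the force, the opening and the grip force at its end, in the units of the state.
- ctrl.get_obs(): the state, without advancing time (a new reading comes with each control period).
- ctrl.camera(name): name is "scene" or "top" or "wrist"; returns a dict with "pixels" (384x512x3 uint8, red, green, blue), "fx", "fy", "cx", "cy" (pixels), "origin" and "attitude" of the camera in the world. Camera axes: x right, y down, z forward; pixel columns grow to the right and rows downward; lengths in m; the calibration is good to about 2 mm. A picture is of the moment at which its call begins. There is no depth.
- ctrl.hand_in(): hands the job in; it is judged then, once.
The state is a dict: "time_s": time; "q": joint angles; "dq": joint speeds; "joint_efforts": joint torques, N m; "eef_pos": TCP position; "eef_rot": TCP orientation; "wrist_force": force on the tool from outside, world axes, zero at the start; "torque": the same for the moment, N m; "opening": opening from 0.0 (shut) to 1.0 (fully open); "grasp_force": force on a finger pad.
Only numpy, scipy, OpenCV 4.12 (cv2) and the standard library are available. Lean on these libraries where they do the work, as an engineer would, in place of code of your own. Each camera call takes 0.05 s, during which the arm holds its last target. There are 200 camera calls.

TASK

The iron pitcher stand rocks because the rubber foot of its one screw leg hangs just above the uneven tile border: turn that leg's black hand knob clockwise to screw the foot down until the stand bears firmly on all four feet, without jacking any other foot off the ledge. Then set the empty pitcher gently upright on the middle of the stand and gently put its glass lid on, seated in the mouth. Leave the molcajete, the tejolote and the clay mug where they are, and let go of everything.

Things in the scene. Friction and masses are not known exactly. Their poses are not given: they have to be found in the camera images.
- stand: Low iron pitcher stand, 3 kg, loose: a round top 156 mm across with a white tile let in, 85 mm above the ledge, on four splayed legs with rubber feet. Origin under the middle of the top, level with the fixed feet's soles; z up. Three legs are fixed; the fourth, along the stand's +x, is a steel screw through a threaded boss (32 mm across, 30 mm long) 155 mm from the middle, 62 mm up.
- stand_top (a point): Middle of the stand's flat top, on the tile surface, where the pitcher is to stand. z is the stand's up.
- knob_grip (a point): Centre (half-way up, on the axis) of the round black ribbed hand knob on the screw's upper end: 56 mm across, 30 mm high; the boss lies at least 20 mm below its underside. z is the screw axis, pointing up out of the knob's top, 30 degrees from vertical, leaning back over the stand; the point turns about z with the knob and moves along it with the screw.
- knob (a joint): Turn of the hand knob, rad, 0 (backed off) to 9: grows as it is turned clockwise seen from its top. Coarse right-hand thread: each rad moves knob, screw and foot 1.91 mm down along the leaning axis, which lowers the foot 1.65 mm. It turns stiffly (0.08 N m) and stays where left. First touch takes 1.2 to 3.7 rad from the start, so several grasps.
- foot_screw_sole (a point): Middle of the underside of the screw leg's rubber foot (36 mm across, 10 mm high, stays level), 178 mm or more from the stand's middle. At the start it hangs 2 to 6 mm above the tile border: its height less that of tile_top is the gap. Every foot yields about 1 mm under 12 N: 1 to 3 mm of lowering beyond first touch loads all four feet; over 4 mm lifts the left and right ones.
- tile_top (a point): A point on the upper surface of the tile border, which is flat and level. The border's height differs each time.
- foot_screw: The rubber foot of the screw leg, origin at the middle of its underside, z up. It must come to bear on the tile border.
- foot_near: Rubber foot (36 mm across, 10 mm high) of the fixed leg along the stand's -x, 115 mm from its middle. Origin at the middle of its underside.
- foot_left: Same, of the fixed leg at +78 degrees from the stand's +x.
- foot_right: Same, of the fixed leg at -78 degrees from the stand's +x.
- tiles: The terracotta ledge itself is flat, at z = 0; this is its border of painted Talavera tiles, fixed along the far side from x = 0.616 on, its top 3 to 5.5 mm above the ledge. Origin on its underside, 12 mm below its top.
- pitcher_center (a point): Centre, half-way up, of the empty painted ceramic pitcher: 150 mm high, about 0.6 kg, foot 84 mm, belly 112 mm across, cylindrical neck 62 mm across from 110 mm up to the rim, mouth 50 mm wide. z up; a loop handle on +y, 40 to 95 mm up, reaches 91 mm from the axis. Grip the neck from above, closing along x; set it down with the handle away from the knob.
- pitcher: The same pitcher, origin at the middle of its underside.
- pitcher_mouth (a point): Middle of the pitcher's mouth, level with its rim (150 mm above its underside).
- lid_center (a point): Centre, half-way up, of the round lid of plain tinted glass, 40 mm high, 0.14 kg. From below: collar 44 mm across and 9 mm high, disc 76 mm across from 9 to 16 mm, round knob 26 mm across from 16 to 40 mm. z up. It lies collar down on the pot holder. Seated, the collar is in the mouth, the disc lies on the rim and this point is 11 mm above pitcher_mouth.
- lid: The same lid, origin at the middle of the collar's underside.
- pot_holder: Round grey silicone pot holder, 170 mm across and 6 mm thick, fixed flat on the ledge, origin at its underside; the lid starts on it. The pot holder and the pitcher stand on either side of the stand and may change sides.
- molcajete: Dark basalt mortar on three stubby legs, 164 mm across, 100 mm high, on the tile border on the left. Leave alone. Origin at its underside.
- tejolote_center (a point): Centre of the basalt pestle, standing on its broad end on the tile border on the right: 66 mm across, 98 mm high. Leave alone.
- mug_center (a point): Centre of a terracotta mug, 80 mm across, 85 mm high, on the tile border at the far right. Leave alone.
There are look-alikes about, which are no part of the job. Of the things shaped like the lid, the green glass one is meant.

How it is judged:
By the outcome, as a careful person would: the job done as asked, in the order asked, and still so for the second after the job is handed in, with the robot touching nothing.
It also fails if it takes over 72 s, if anything falls off the work surface, if the arm or the gripper's body presses on something with over 40 N, if the wrist force passes 120 N, or if a joint passes its speed limit or range.

## Working session

There is one attempt and no reset: what is moved stays moved. The work goes in short steps, Python scripts to look and compute and a tool call to move; the robot and the scene stay as the last step left them, time stands still between calls to the robot, and variables do not carry over. Pictures are saved under pics/ and viewed, at most 14 in all, crops included, and the job is handed in when it is done.

Besides the shell and the picture viewer there is one more tool, called in YAML: its name, and indented under it one key for each argument. move_arm: Moves the arm, as the interface text tells. Its arguments: {"type":"object","properties":{"plan":{"type":"array"},"grip":{"type":"number"}},"required":["plan"]}

```bash
mkdir -p pics; cat > h.py <<'E'
import numpy as np,cv2
from scipy.spatial.transform import Rotation as R
from bench import ctrl
def q2R(q): 
    q=np.asarray(q)
    return q if q.shape==(3,3) else R.from_quat([q[1],q[2],q[3],q[0]]).as_matrix()
def shot(n,f=None):
    c=ctrl.camera(n)
    if f: cv2.imwrite('pics/'+f,c['pixels'][:,:,::-1])
    return c
def ray(c,u,v):
    d=q2R(c['attitude'])@np.array([(u-c['cx'])/c['fx'],(v-c['cy'])/c['fy'],1]); return np.array(c['origin']),d/np.linalg.norm(d)
def onz(c,u,v,z):
    o,d=ray(c,u,v); return o+d*(z-o[2])/d[2]
def proj(c,p):
    x=q2R(c['attitude']).T@(np.array(p)-np.array(c['origin'])); return np.array([c['fx']*x[0]/x[2]+c['cx'],c['fy']*x[1]/x[2]+c['cy']])
def tri(c1,a,c2,b):
    o1,d1=ray(c1,*a);o2,d2=ray(c2,*b)
    t=np.linalg.lstsq(np.c_[d1,-d2],o2-o1,rcond=None)[0]
    p,q=o1+t[0]*d1,o2+t[1]*d2; return (p+q)/2,np.linalg.norm(p-q)
E
python3 - <<'E'
from h import *
import pickle
a=shot('scene');b=shot('top')
pickle.dump((a,b),open('c0.pkl','wb'))
for c in(a,b): print(c['origin'],c['attitude'],c['fx'],c['cx'],c['cy'])
cv2.imwrite('pics/a.png',cv2.resize(a['pixels'][:,:,::-1],(800,600),interpolation=cv2.INTER_CUBIC))
cv2.imwrite('pics/b.png',cv2.resize(b['pixels'][:,:,::-1],(800,600),interpolation=cv2.INTER_CUBIC))
o=ctrl.get_obs();print(o['eef_pos'],o['eef_rot'],o['time_s'])
E
```

```text
[ 0.90384251 -0.43746229  1.01548307] [-0.2416214   0.88547114  0.38459936 -0.09820027] 414.03532935822767 262.6843341958193 193.3546390564334
[ 0.29427589 -0.0609714   1.25191486] [-0.05518333  0.71316558 -0.6949732   0.07322504] 402.512022012996 259.864607256204 198.03887976946072
[0.15300362 0.55377555 0.23048361] [-2.65484549e-04  1.34494966e-01  9.90913977e-01 -7.23183891e-04] 0.1
```

View pics/a.png

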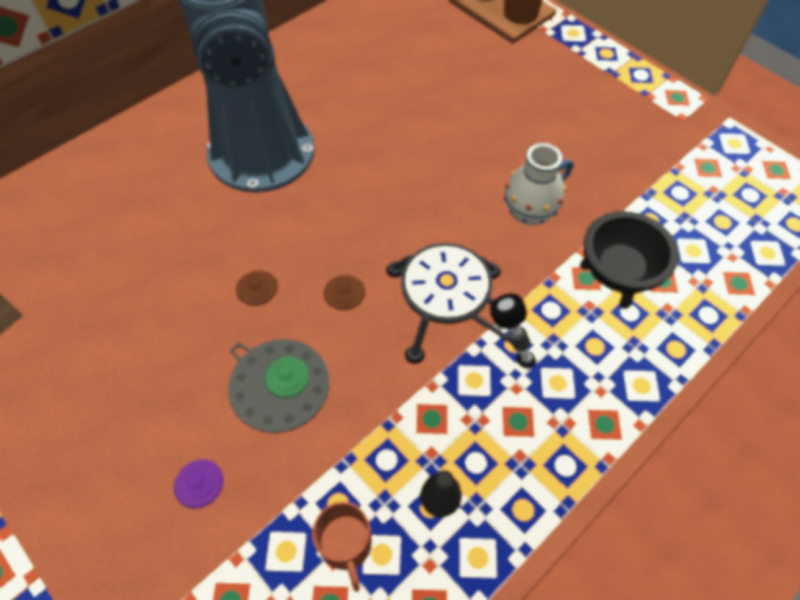

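View pics/b.png

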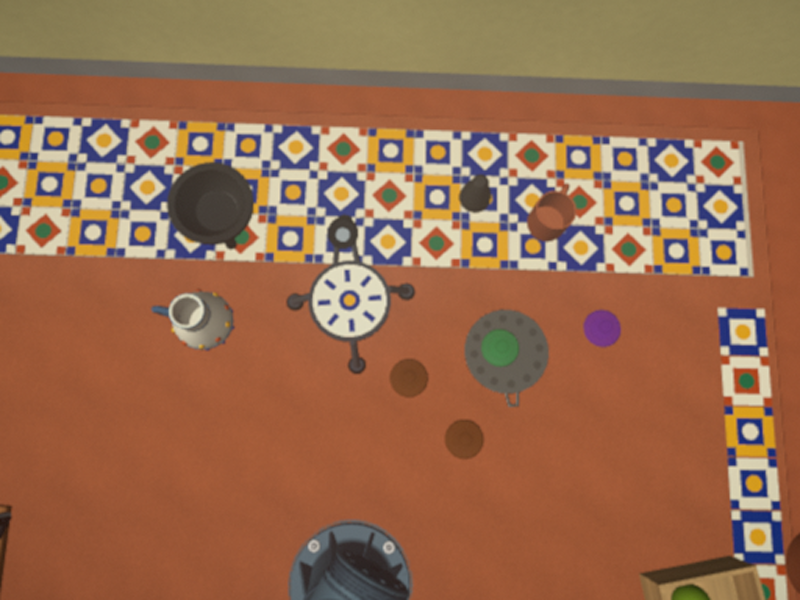

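The scene view shows the stand top at (447,281), the knob at (508,310), the pitcher's mouth at (545,157) and the green lid at (287,377). The top view has them at (349,300), (342,233), (187,311) and (500,348). Brown and purple discs are the look-alikes.

```bash
python3 - <<'E'
from h import *
import pickle
a,b=pickle.load(open('c0.pkl','rb'));s=1/1.5625
def T(n,p,q):
    P,e=tri(a,np.array(p)*s,b,np.array(q)*s);print(n,P.round(4),round(e*1e3,1))
T('top',(447,281),(349,300));T('knob',(508,303),(342,233));T('mouth',(545,156),(187,311));T('lidknob',(287,374),(500,347))
print('top@.085',onz(a,447*s,281*s,.085),onz(b,349*s,300*s,.085))
print('near',onz(b,357*s,366*s,.01),'L',onz(b,295*s,301*s,.01),'R',onz(b,407*s,291*s,.01),'scr',onz(a,528*s,360*s,.014))
print('lid',onz(a,287*s,375*s,.03),onz(b,500*s,347*s,.03))
print('handle',onz(b,157*s,310*s,.08),'base',onz(a,533*s,200*s,.03))
for n,c in(('a',a),('b',b)):
    h=cv2.cvtColor(c['pixels'],cv2.COLOR_RGB2HSV);m=cv2.inRange(h,(50,90,40),(80,255,255))
    k,l,st,ce=cv2.connectedComponentsWithStats(m);i=1+st[1:,4].argmax();print(n,st[i],ce[i],onz(c,*ce[i],.02))
E
```

```text
top [0.5255 0.0199 0.0776] 0.7
knob [0.6415 0.035  0.131 ] 1.3
mouth [0.4847 0.3013 0.1466] 1.8
lidknob [ 0.4508 -0.2776  0.0207] 0.3
top@.085 [0.52834493 0.01600267 0.085     ] [0.52431564 0.01973065 0.085     ]
near [0.40699137 0.00392674 0.01      ] L [0.53394743 0.13274084 0.01      ] R [ 0.56098582 -0.09117075  0.01      ] scr [0.70658273 0.03984513 0.014     ]
lid [ 0.45638842 -0.28032638  0.03      ] [ 0.4497007  -0.27582004  0.03      ]
handle [0.49585853 0.37819718 0.08      ] base [0.48804524 0.29715917 0.03      ]
a [170 229  28  25 563] [183.26465364 240.92717584] [ 0.45319372 -0.28113195  0.02      ]
b [309 211  23  23 420] [319.69761905 222.17380952] [ 0.45065577 -0.27663837  0.02      ]
```

```bash
cat >> h.py <<'E'
def move_to(p,Rt):
    o=ctrl.get_obs();Rc=q2R(o['eef_rot'])
    print('shift',((np.array(p)-o['eef_pos'])/.05).round(3),'turn',R.from_matrix(Rt@Rc.T).as_rotvec().round(4),'from',np.round(o['eef_pos'],4),'q',np.round(o['q'],3),'t',o['time_s'])
def tool(z,y):
    z=np.array(z)/np.linalg.norm(z);y=np.array(y)-np.dot(y,z)*z;y/=np.linalg.norm(y);return np.c_[np.cross(y,z),y,z]
def axis(yaw): return np.array([-.5*np.cos(yaw),-.5*np.sin(yaw),np.sqrt(.75)])
E
python3 - <<'E'
from h import *
A=axis(.122);K=np.array([.6415,.035,.131])
move_to(K+.081*A,tool(-A,[-.122,.9925,0]))
E
```

```text
shift [  8.966 -10.474  -0.587] turn [-0.0375 -0.5259  0.3834] from [0.153  0.5538 0.2305] q [ 1.095  0.181  1.608  0.     1.354 -0.206] t 0.1
```

move_arm:
  plan: [4.5,-5.2,0,0,-0.26,0.19,4.5,-5.2,0,0,-0.26,0.19,4.5,-5.2,0,0,-0.26,0.19,4.5,-5.2,0,0,-0.26,0.19,4.5,-5.2,0,0,-0.26,0.19,9,-10.5,-0.6,-0.0375,-0.526,0.383,9,-10.5,-0.6,-0.0375,-0.526,0.383,9,-10.5,-0.6,-0.0375,-0.526,0.383,9,-10.5,-0.6,-0.0375,-0.526,0.383,9,-10.5,-0.6,-0.0375,-0.526,0.383]
  grip: 85

```text
time_s: 1.35
eef_pos: [0.5604, 0.0786, 0.2066]
eef_rot: [0.259, -0.059, 0.964, 0.016]
wrist_force: [1.0, 1.4, 0.9]
opening: 1.0
grasp_force: 0.0
```

```bash
python3 - <<'E'
from h import *
A=axis(.122);K=np.array([.6415,.035,.131])
move_to(K+.081*A,tool(-A,[-.122,.9925,0]))
E
```

```text
shift [ 0.817 -0.97  -0.109] turn [-0.0016  0.001   0.0004] from [0.5604 0.0786 0.2066] q [-0.149 -0.139  2.077  0.21   0.705 -1.967] t 1.35
```

move_arm:
  plan: [0.82,-0.97,-0.11,0,0,0,0.82,-0.97,-0.11,0,0,0,0.82,-0.97,-0.11,0,0,0]

```text
time_s: 1.72
eef_pos: [0.5998, 0.032, 0.2001]
eef_rot: [0.257, -0.058, 0.964, 0.017]
wrist_force: [0.7, 1.5, 0.2]
opening: 0.996
grasp_force: 0.0
```

```bash
python3 - <<'E'
from h import *
import pickle
A=axis(.122);K=np.array([.6415,.035,.131])
move_to(K+.081*A,tool(-A,[-.122,.9925,0]))
c=shot('wrist');print(c['origin'],c['attitude'])
b=shot('top');a=shot('scene')
pickle.dump((c,a,b),open('c1.pkl','wb'))
cv2.imwrite('pics/w1.png',c['pixels'][:,:,::-1])
E
```

```text
shift [ 0.029 -0.038  0.021] turn [-0.0022 -0.0019  0.0005] from [0.5998 0.032  0.2001] q [-0.242 -0.039  2.     0.28   0.708 -2.104] t 1.725
[0.46279801 0.01606186 0.28465584] [0.26563017 0.607029   0.68555713 0.30160875]
```

View pics/w1.png

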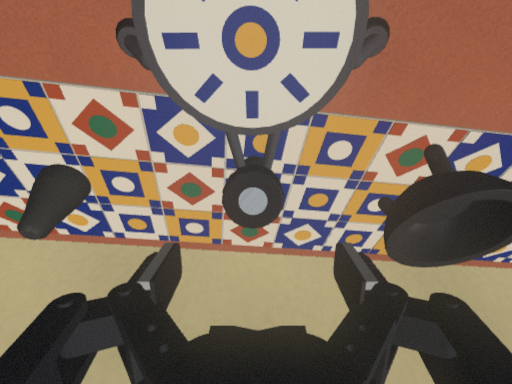

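The wrist view shows the knob below the stand at about (252,195), with its grey cap at (253,201). The stand's tile emblem is at (251,38). Next I triangulate the cap.

```bash
python3 - <<'E'
from h import *
import pickle
w,_,_=pickle.load(open('c1.pkl','rb'));a,b=pickle.load(open('c0.pkl','rb'))
def cap(c,u,v,r,lo=90):
    h=cv2.cvtColor(c['pixels'],cv2.COLOR_RGB2GRAY)
    m=np.zeros_like(h);cv2.circle(m,(int(u),int(v)),r,255,-1);m=((m>0)&(h>lo)).astype(np.uint8)
    k,l,st,ce=cv2.connectedComponentsWithStats(m);i=1+st[1:,4].argmax();print(st[i],ce[i].round(1));return ce[i]
pw=cap(w,253,201,20);pb=cap(b,342/1.5625,233/1.5625,7);pa=cap(a,507/1.5625,304/1.5625,8)
for x in((w,pw,b,pb),(w,pw,a,pa),(a,pa,b,pb)): P,e=tri(*x);print(P.round(4),e.round(4))
# emblem of top: orange blob
h=cv2.cvtColor(w['pixels'],cv2.COLOR_RGB2HSV);m=cv2.inRange(h,(10,120,120),(28,255,255));m[70:]=0;m[:,:210]=0;m[:,290:]=0
mu=cv2.moments(m,True);e=(mu['m10']/mu['m00'],mu['m01']/mu['m00']);print('emb',e,onz(w,*e,.085))
E
```

```text
[238 187  30  28 661] [252.5 200.6]
[214 145  10  10  77] [218.9 149.6]
[318 191  11   8  68] [323.3 194.4]
[0.6408 0.0342 0.127 ] 0.0007
[0.6389 0.0332 0.1283] 0.0011
[0.6395 0.0335 0.1286] 0.0023
emb (250.40818713450292, 39.47719298245614) [0.5237123  0.01922692 0.085     ]
```

move_arm:
  plan: [0.6,0.04,-1.0,0,0,0,0.9,0.06,-1.6,0,0,0,1.1,0.07,-2.0,0,0,0,1.1,0.07,-2.0,0,0,0,1.1,0.07,-2.0,0,0,0]

```text
time_s: 2.5
eef_pos: [0.6556, 0.0364, 0.1023]
eef_rot: [0.259, -0.06, 0.964, 0.017]
wrist_force: [-0.9, 0.1, 0.5]
opening: 1.003
grasp_force: 0.0
```

```bash
python3 - <<'E'
from h import *
A=axis(.125);K=np.array([.6472,.0347,.115])
move_to(K-.019*A,tool(-A,[-.1247,.9922,0]))
print(ctrl.get_obs()['wrist_force'])
E
```

```text
shift [ 0.021 -0.011 -0.075] turn [-0.0011  0.0014  0.0012] from [0.6556 0.0364 0.1023] q [-0.206  0.244  1.925  0.349  0.497 -2.168] t 2.5
[-0.86094496  0.06945059  0.53404932]
```

move_arm:
  plan: [0.02,-0.01,-0.06,0,0,0,0.02,-0.01,-0.06,0,0,0,0.02,-0.01,-0.06,0,0,0,0.02,-0.01,-0.06,0,0,0,0.02,-0.01,-0.06,0,0,0]
  grip: 45

```text
time_s: 3.12
eef_pos: [0.657, 0.0349, 0.0988]
eef_rot: [0.259, -0.059, 0.964, 0.016]
wrist_force: [-0.9, -1.1, 4.3]
opening: 0.639
grasp_force: 63.6
```

```bash
python3 - <<'E'
from h import *
o=ctrl.get_obs();print({k:np.round(o[k],4) for k in('time_s','q','eef_pos','eef_rot','wrist_force','torque','opening','grasp_force')})
A=axis(.125)
for th in (.8,1.4):
    print(th,(-A*.00191*th/.05).round(4),(-A*th).round(4))
print(A)
E
```

```text
{'time_s': np.float64(3.125), 'q': array([-0.2081,  0.2535,  1.9222,  0.3541,  0.4909, -2.1742]), 'eef_pos': array([0.657 , 0.0349, 0.0988]), 'eef_rot': array([ 0.2591, -0.059 ,  0.9639,  0.0163]), 'wrist_force': array([-0.9375, -1.0576,  4.2738]), 'torque': array([-0.149 ,  0.1323, -0.019 ]), 'opening': np.float64(0.6394), 'grasp_force': np.float64(63.5597)}
0.8 [ 0.0152  0.0019 -0.0265] [ 0.3969  0.0499 -0.6928]
1.4 [ 0.0265  0.0033 -0.0463] [ 0.6945  0.0873 -1.2124]
[-0.49609883 -0.06233737  0.8660254 ]
```

move_arm:
  plan: [0.003,0,-0.005,0.079,0.01,-0.139,0.006,0.001,-0.011,0.159,0.02,-0.277,0.009,0.001,-0.016,0.238,0.03,-0.416,0.012,0.002,-0.021,0.317,0.04,-0.554,0.015,0.002,-0.0265,0.397,0.05,-0.693,0.015,0.002,-0.0265,0.397,0.05,-0.693]

```text
time_s: 3.88
eef_pos: [0.6578, 0.035, 0.0973]
eef_rot: [0.232, 0.321, 0.911, 0.116]
wrist_force: [-0.9, 0.0, 5.1]
opening: 0.641
grasp_force: 64.2
```

```bash
cat > s.py <<'E'
from h import *
o=ctrl.get_obs();print({k:np.round(o[k],4).tolist() for k in('time_s','q','eef_pos','eef_rot','wrist_force','torque','opening','grasp_force')})
E
python3 s.py
```

```text
{'time_s': 3.875, 'q': [-0.2075, 0.2576, 1.9205, 0.3542, 0.4886, -1.3751], 'eef_pos': [0.6578, 0.035, 0.0973], 'eef_rot': [0.2322, 0.3207, 0.911, 0.1156], 'wrist_force': [-0.8524, 0.0498, 5.1429], 'torque': [-0.2707, 0.2555, -0.2501], 'opening': 0.6409, 'grasp_force': 64.1561}
```

move_arm:
  plan: [0.004,0,-0.007,0.079,0.01,-0.139,0.0076,0.001,-0.0132,0.198,0.025,-0.346,0.0076,0.001,-0.0132,0.198,0.025,-0.346,0.0076,0.001,-0.0132,0.198,0.025,-0.346]

```text
time_s: 4.38
eef_pos: [0.6581, 0.035, 0.0966]
eef_rot: [0.205, 0.494, 0.83, 0.159]
wrist_force: [-1.3, -1.1, 5.2]
opening: 0.641
grasp_force: 64.2
```

move_arm:
  plan: [0.004,0,-0.007,0.079,0.01,-0.139,0.0076,0.001,-0.0132,0.198,0.025,-0.346,0.0076,0.001,-0.0132,0.198,0.025,-0.346,0.0076,0.001,-0.0132,0.198,0.025,-0.346]

```text
time_s: 4.88
eef_pos: [0.6584, 0.0351, 0.096]
eef_rot: [0.169, 0.649, 0.715, 0.196]
wrist_force: [-1.8, -1.2, 7.0]
opening: 0.641
grasp_force: 64.4
```

```bash
python3 s.py
```

```text
{'time_s': 4.875, 'q': [-0.2067, 0.2614, 1.9187, 0.3537, 0.4872, -0.5774], 'eef_pos': [0.6584, 0.0351, 0.096], 'eef_rot': [0.1689, 0.6491, 0.7153, 0.1963], 'wrist_force': [-1.8439, -1.1765, 6.9972], 'torque': [-0.2415, 0.4195, -0.1901], 'opening': 0.6411, 'grasp_force': 64.3653}
```

move_arm:
  plan: [0.004,0,-0.007,0.079,0.01,-0.139,0.0076,0.001,-0.0132,0.198,0.025,-0.346,0.0076,0.001,-0.0132,0.198,0.025,-0.346,0.0076,0.001,-0.0132,0.198,0.025,-0.346]

```text
time_s: 5.38
eef_pos: [0.6587, 0.0352, 0.0956]
eef_rot: [0.126, 0.778, 0.572, 0.226]
wrist_force: [-5.8, -0.5, 10.3]
opening: 0.641
grasp_force: 64.7
```

```bash
python3 s.py
```

```text
{'time_s': 5.375, 'q': [-0.2064, 0.2629, 1.9178, 0.3538, 0.487, -0.1781], 'eef_pos': [0.6587, 0.0352, 0.0956], 'eef_rot': [0.1265, 0.778, 0.5724, 0.2258], 'wrist_force': [-5.8217, -0.4624, 10.2753], 'torque': [-0.1452, 0.5777, -0.1087], 'opening': 0.6413, 'grasp_force': 64.6541}
```

move_arm:
  plan: [0.004,0,-0.007,0.079,0.01,-0.139,0.0076,0.001,-0.0132,0.198,0.025,-0.346,0.0076,0.001,-0.0132,0.198,0.025,-0.346,0.0076,0.001,-0.0132,0.198,0.025,-0.346]

```text
time_s: 5.88
eef_pos: [0.659, 0.0353, 0.0951]
eef_rot: [0.079, 0.876, 0.407, 0.246]
wrist_force: [-8.1, -1.9, 12.8]
opening: 0.637
grasp_force: 65.2
```

```bash
python3 s.py
```

```text
{'time_s': 5.875, 'q': [-0.2063, 0.2644, 1.917, 0.3542, 0.4867, 0.2208], 'eef_pos': [0.659, 0.0353, 0.0951], 'eef_rot': [0.079, 0.8761, 0.4068, 0.2463], 'wrist_force': [-8.1155, -1.9073, 12.7649], 'torque': [-0.1721, 0.6903, -0.0896], 'opening': 0.637, 'grasp_force': 65.1705}
```

move_arm:
  plan: [0,0,0,0,0,0,0,0,0,0,0,0,0,0,0,0,0,0]
  grip: 72

```text
time_s: 6.25
eef_pos: [0.6584, 0.0356, 0.0936]
eef_rot: [0.078, 0.877, 0.406, 0.246]
wrist_force: [0.4, 1.2, -0.5]
opening: 0.841
grasp_force: 0.0
```

```bash
python3 s.py; python3 - <<'E'
from h import *
c=shot('wrist')
import pickle;pickle.dump(c,open('c2.pkl','wb'));cv2.imwrite('pics/w2.png',c['pixels'][:,:,::-1])
E
```

```text
{'time_s': 6.25, 'q': [-0.206, 0.2667, 1.9174, 0.3545, 0.4858, 0.2231], 'eef_pos': [0.6584, 0.0356, 0.0936], 'eef_rot': [0.0782, 0.8768, 0.4058, 0.2457], 'wrist_force': [0.3728, 1.2137, -0.4919], 'torque': [-0.032, 0.2588, -0.0526], 'opening': 0.8413, 'grasp_force': 0.0}
```

View pics/w2.png

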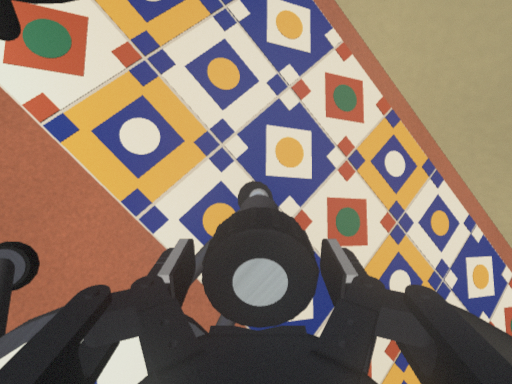

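The knob fills (260,265) between the open fingers. The screw foot's far edge is just visible at (258,190).

move_arm:
  plan: [0,0,0,0,0,0,0,0,0,0,0,0,0,0,0,0,0,0,0,0,0,0,0,0]
  grip: 45

```text
time_s: 6.8
eef_pos: [0.6591, 0.0351, 0.0945]
eef_rot: [0.079, 0.877, 0.405, 0.246]
wrist_force: [-2.0, -2.8, 4.7]
opening: 0.64
grasp_force: 62.1
```

move_arm:
  plan: [0.004,0,-0.007,0.079,0.01,-0.139,0.0076,0.001,-0.0132,0.198,0.025,-0.346,0.0076,0.001,-0.0132,0.198,0.025,-0.346,0.0076,0.001,-0.0132,0.198,0.025,-0.346]

```text
time_s: 7.3
eef_pos: [0.6593, 0.0352, 0.094]
eef_rot: [0.028, 0.94, 0.223, 0.257]
wrist_force: [-6.2, -2.6, 7.9]
opening: 0.64
grasp_force: 62.4
```

```bash
python3 s.py
```

```text
{'time_s': 7.3, 'q': [-0.2063, 0.2672, 1.9161, 0.3551, 0.4852, 0.6233], 'eef_pos': [0.6593, 0.0352, 0.094], 'eef_rot': [0.028, 0.9399, 0.223, 0.257], 'wrist_force': [-6.2039, -2.5902, 7.9173], 'torque': [-0.3859, 0.5413, -0.2848], 'opening': 0.64, 'grasp_force': 62.3654}
```

move_arm:
  plan: [0.004,0,-0.007,0.079,0.01,-0.139,0.007,0.001,-0.012,0.16,0.02,-0.28,0.01,0.001,-0.018,0.25,0.031,-0.43,0.013,0.002,-0.023,0.347,0.044,-0.606,0.013,0.002,-0.023,0.347,0.044,-0.606,0.013,0.002,-0.023,0.347,0.044,-0.606]

```text
time_s: 8.05
eef_pos: [0.6598, 0.0355, 0.0932]
eef_rot: [-0.062, 0.959, -0.112, 0.251]
wrist_force: [-11.5, -4.5, 13.7]
opening: 0.64
grasp_force: 63.1
```

move_arm:
  plan: [0,0,0.1,0,0,0,0,0,0.1,0,0,0,0,0,0.1,0,0,0]

```text
time_s: 8.43
eef_pos: [0.6585, 0.0361, 0.095]
eef_rot: [-0.062, 0.96, -0.112, 0.249]
wrist_force: [5.4, -0.5, -11.7]
opening: 0.637
grasp_force: 66.3
```

```bash
python3 s.py
```

```text
{'time_s': 8.425, 'q': [-0.2056, 0.265, 1.9146, 0.3513, 0.4933, 1.3272], 'eef_pos': [0.6585, 0.0361, 0.095], 'eef_rot': [-0.0624, 0.96, -0.1123, 0.2488], 'wrist_force': [5.3734, -0.5441, -11.6543], 'torque': [-0.3146, 0.1641, -0.0367], 'opening': 0.6373, 'grasp_force': 66.2885}
```

move_arm:
  plan: [0,0,-0.05,0,0,0,0.003,0,-0.055,0.07,0.01,-0.12,0.006,0.001,-0.06,0.149,0.019,-0.26,0.006,0.001,-0.06,0.149,0.019,-0.26]

```text
time_s: 8.93
eef_pos: [0.6594, 0.0362, 0.0938]
eef_rot: [-0.099, 0.932, -0.254, 0.238]
wrist_force: [-2.6, -0.0, -0.1]
opening: 0.638
grasp_force: 67.8
```

move_arm:
  plan: [0,0,0,0,0,0,0,0,0,0,0,0,0,0,0,0,0,0]
  grip: 72

```text
time_s: 9.3
eef_pos: [0.6607, 0.0355, 0.0948]
eef_rot: [-0.099, 0.932, -0.254, 0.239]
wrist_force: [-0.2, 0.3, -0.3]
opening: 0.84
grasp_force: 0.0
```

```bash
python3 s.py
```

```text
{'time_s': 9.3, 'q': [-0.2061, 0.2682, 1.9128, 0.3561, 0.4877, 1.6215], 'eef_pos': [0.6607, 0.0355, 0.0948], 'eef_rot': [-0.0991, 0.9319, -0.2541, 0.239], 'wrist_force': [-0.2363, 0.2879, -0.2966], 'torque': [-0.0086, 0.2476, -0.0053], 'opening': 0.8403, 'grasp_force': 0.0}
```

move_arm:
  plan: [0,0,0,0,0,0,0,0,0,0,0,0,0,0,0,0,0,0,0,0,0,0,0,0]
  grip: 45

```text
time_s: 9.8
eef_pos: [0.6603, 0.0355, 0.0946]
eef_rot: [-0.099, 0.932, -0.254, 0.239]
wrist_force: [-3.9, -1.1, 4.3]
opening: 0.64
grasp_force: 62.0
```

move_arm:
  plan: [0,0,0.025,0,0,0,0,0,0.025,0,0,0]

```text
time_s: 10.05
eef_pos: [0.66, 0.0355, 0.0951]
eef_rot: [-0.099, 0.932, -0.255, 0.238]
wrist_force: [1.6, -1.8, -2.1]
opening: 0.637
grasp_force: 64.0
```

move_arm:
  plan: [0,0,0.025,0,0,0,0,0,0.025,0,0,0]

```text
time_s: 10.3
eef_pos: [0.6596, 0.0355, 0.0957]
eef_rot: [-0.099, 0.932, -0.255, 0.238]
wrist_force: [6.0, -1.7, -10.6]
opening: 0.638
grasp_force: 65.7
```

move_arm:
  plan: [0,0,0.025,0,0,0,0,0,0.025,0,0,0]

```text
time_s: 10.55
eef_pos: [0.6592, 0.0359, 0.0962]
eef_rot: [-0.099, 0.932, -0.255, 0.237]
wrist_force: [8.2, -0.4, -13.8]
opening: 0.638
grasp_force: 66.2
```

move_arm:
  plan: [0,0,0.025,0,0,0,0,0,0.025,0,0,0]

```text
time_s: 10.8
eef_pos: [0.6587, 0.0362, 0.0969]
eef_rot: [-0.099, 0.932, -0.255, 0.236]
wrist_force: [8.0, -0.5, -15.0]
opening: 0.639
grasp_force: 66.4
```

move_arm:
  plan: [0,0,0.025,0,0,0,0,0,0.025,0,0,0]

```text
time_s: 11.05
eef_pos: [0.6584, 0.0364, 0.0978]
eef_rot: [-0.099, 0.933, -0.255, 0.236]
wrist_force: [7.8, 0.9, -15.6]
opening: 0.636
grasp_force: 66.5
```

move_arm:
  plan: [0,0,-0.05,0,0,0,0,0,-0.1,0,0,0,-0.002,0,-0.095,-0.062,-0.008,0.108,-0.005,-0.001,-0.09,-0.124,-0.016,0.217,-0.005,-0.001,-0.09,-0.124,-0.016,0.217]

```text
time_s: 11.68
eef_pos: [0.6596, 0.0363, 0.0956]
eef_rot: [-0.069, 0.957, -0.136, 0.248]
wrist_force: [5.5, 2.7, -6.3]
opening: 0.638
grasp_force: 67.3
```

move_arm:
  plan: [0,0,0,0,0,0,0,0,0,0,0,0,0,0,0,0,0,0,-0.3,-0.04,0.55,0,0,0,-0.8,-0.1,1.4,0,0,0,-1.2,-0.15,2.1,0,0,0,-1.2,-0.15,2.1,0,0,0]
  grip: 74

```text
time_s: 12.55
eef_pos: [0.6011, 0.0275, 0.2053]
eef_rot: [-0.068, 0.956, -0.136, 0.252]
wrist_force: [-0.3, -0.4, 0.0]
opening: 0.868
grasp_force: 0.0
```

```bash
python3 s.py; python3 - <<'E'
from h import *
# target over pitcher: look pose, vertical tool, closing along x
move_to([.40,.30,.30],tool([0,0,-1],[1,0,0]))
move_to([.40,.30,.30],tool([0,0,-1],[-1,0,0]))
a=shot('scene');b=shot('top')
s=1.5625
cv2.imwrite('pics/p.png',cv2.resize(np.hstack([a['pixels'][130:260,230:400],b['pixels'][120:250,70:300]])[:,:,::-1],None,fx=2,fy=2,interpolation=cv2.INTER_CUBIC))
E
```

```text
{'time_s': 12.55, 'q': [-0.2525, -0.0467, 1.9981, 0.2867, 0.7127, 1.4289], 'eef_pos': [0.6011, 0.0275, 0.2053], 'eef_rot': [-0.0682, 0.9556, -0.1359, 0.2523], 'wrist_force': [-0.2747, -0.4329, 0.0359], 'torque': [-0.0688, 0.1558, -0.0249], 'opening': 0.8684, 'grasp_force': 0.0}
shift [-4.022  5.45   1.894] turn [-0.5299  0.3044  1.8045] from [0.6011 0.0275 0.2053] q [-0.252 -0.047  1.998  0.287  0.713  1.429] t 12.55
shift [-4.022  5.45   1.894] turn [ 0.2822  0.4913 -1.2563] from [0.6011 0.0275 0.2053] q [-0.252 -0.047  1.998  0.287  0.713  1.429] t 12.55
```

View pics/p.png

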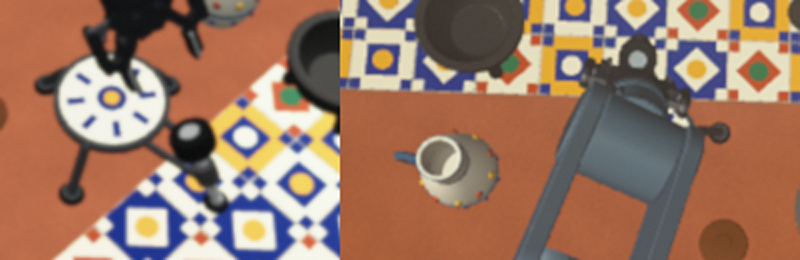

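The crop shows the stand upright with the screw foot on the tiles. The pitcher's mouth is at crop pixel (439,158) with its handle to the left. I go to the pitcher.

```bash
python3 - <<'E'
from h import *
move_to([.485,.301,.235],tool([0,0,-1],[.990,-.139,0]))
E
```

```text
shift [-2.301  5.462  0.669] turn [-0.493   0.3281  1.6708] from [0.6    0.0279 0.2016] q [-0.252 -0.041  2.     0.287  0.712  1.429] t 12.65
```

move_arm:
  plan: [-0.4,0.9,0.6,-0.05,0.033,0.17,-0.7,1.5,0.67,-0.1,0.066,0.33,-1.0,2.1,0.67,-0.15,0.1,0.5,-1.2,2.7,0.67,-0.2,0.13,0.67,-1.4,3.3,0.67,-0.25,0.16,0.84,-1.6,3.9,0.67,-0.3,0.2,1.0,-1.8,4.5,0.67,-0.345,0.23,1.17,-2.0,5.0,0.67,-0.39,0.26,1.34,-2.3,5.46,0.67,-0.44,0.295,1.5,-2.3,5.46,0.67,-0.493,0.328,1.67]
  grip: 85

```text
time_s: 13.9
eef_pos: [0.4835, 0.3025, 0.2324]
eef_rot: [-0.0, 0.752, 0.659, -0.003]
wrist_force: [-0.1, 0.4, -0.0]
opening: 0.994
grasp_force: 0.0
```

move_arm:
  plan: [0,0,0,0,0,0,0,0,0,0,0,0]

```text
time_s: 14.15
eef_pos: [0.4846, 0.3008, 0.2332]
eef_rot: [-0.0, 0.756, 0.655, -0.001]
wrist_force: [0.4, 0.4, -0.4]
opening: 0.993
grasp_force: 0.0
```

```bash
python3 - <<'E'
from h import *
move_to([.485,.301,.118],tool([0,0,-1],[.990,-.139,0]))
c=shot('wrist','w3.png')
print(proj(c,[.485,.301,.15]))
E
```

```text
shift [ 0.007  0.004 -2.304] turn [ 0.0011 -0.0015  0.0039] from [0.4846 0.3008 0.2332] q [ 3.480e-01  1.700e-01  1.615e+00 -1.000e-03  1.358e+00  4.910e-01] t 14.15
[258.31409014 201.92385537]
```

View pics/w3.png

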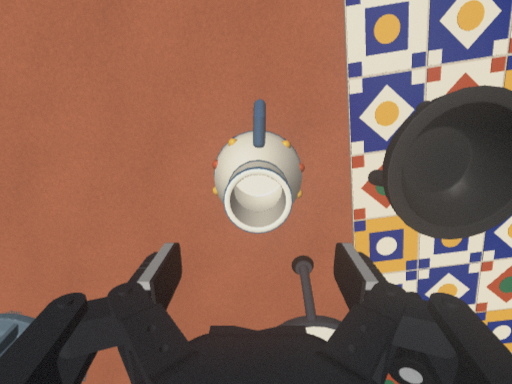

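The mouth is at (258,200), matching the prediction (258,202), and the handle points straight up in the image, square to the closing line.

move_arm:
  plan: [0,0,-0.8,0,0,0,0,0,-1.6,0,0,0,0,0,-2.2,0,0,0,0,0,-2.3,0,0,0,0,0,-2.3,0,0,0]

```text
time_s: 14.82
eef_pos: [0.4854, 0.3008, 0.1203]
eef_rot: [0.001, 0.755, 0.655, 0.0]
wrist_force: [0.2, -0.6, -0.6]
opening: 0.994
grasp_force: 0.0
```

move_arm:
  plan: [0,0,0,0,0,0,0,0,0,0,0,0,0,0,0,0,0,0,0,0,0,0,0,0]
  grip: 50

```text
time_s: 15.32
eef_pos: [0.4857, 0.3015, 0.1217]
eef_rot: [0.001, 0.755, 0.656, 0.001]
wrist_force: [-1.9, 0.1, 5.7]
opening: 0.706
grasp_force: 65.7
```

move_arm:
  plan: [0,0,0.3,0,0,0,0,0,1.0,0,0,0,0,0,1.8,0,0,0,0,0,2.6,0,0,0,0,0,2.6,0,0,0,0,0,2.6,0,0,0]

```text
time_s: 16.08
eef_pos: [0.4838, 0.3006, 0.2477]
eef_rot: [-0.0, 0.755, 0.656, -0.002]
wrist_force: [0.6, 0.1, -7.3]
opening: 0.7
grasp_force: 68.2
```

```bash
python3 s.py; python3 - <<'E'
from h import *
c=shot('wrist');import pickle;pickle.dump(c,open('c3.pkl','wb'))
a=.125+np.pi/2-.03
move_to([.5245,.0185,.25],tool([0,0,-1],[np.cos(a),np.sin(a),0]))
cv2.imwrite('pics/w4.png',c['pixels'][:,:,::-1])
E
```

```text
{'time_s': 16.075, 'q': [0.3484, 0.1574, 1.6002, -0.0012, 1.3872, 0.4886], 'eef_pos': [0.4838, 0.3006, 0.2477], 'eef_rot': [-0.0001, 0.7548, 0.6559, -0.0017], 'wrist_force': [0.6133, 0.095, -7.2576], 'torque': [0.0191, 0.0579, -0.0481], 'opening': 0.6997, 'grasp_force': 68.2007}
shift [ 0.822 -5.639  0.062] turn [ 5.7000e-03 -5.0000e-04  1.8059e+00] from [0.4834 0.3005 0.2469] q [ 3.480e-01  1.580e-01  1.601e+00 -1.000e-03  1.387e+00  4.890e-01] t 16.125
```

```bash
python3 - <<'E'
from h import *
a=shot('scene');b=shot('top')
for n,c in(('a',a),('b',b)):
    u,v=proj(c,[.5245,.0185,.085])
    h=cv2.cvtColor(c['pixels'],cv2.COLOR_RGB2HSV);m=cv2.inRange(h,(10,110,100),(30,255,255))
    k=np.zeros_like(m);cv2.circle(k,(int(u),int(v)),12,255,-1);m&=k;mu=cv2.moments(m,True)
    e=(mu['m10']/mu['m00'],mu['m01']/mu['m00']);print(n,(u,v),mu['m00'],e,onz(c,*e,.085))
cv2.imwrite('pics/x.png',np.hstack([a['pixels'][130:260,200:400],b['pixels'][120:250,140:340]])[:,:,::-1].repeat(2,0).repeat(2,1))
E
```

```text
a (np.float64(285.72585773198546), np.float64(178.39997545093908)) 38.0 (285.3421052631579, 178.39473684210526) [0.52379437 0.01776216 0.085     ]
b (np.float64(223.78033984896175), np.float64(191.95051326260898)) 39.0 (222.87179487179486, 191.97435897435898) [0.52435126 0.0211698  0.085     ]
```

move_arm:
  plan: [0,-0.5,0.1,0,0,0.18,0.05,-1.1,0.1,0,0,0.36,0.15,-1.7,0.1,0,0,0.54,0.25,-2.3,0.1,0,0,0.72,0.35,-2.9,0.1,0,0,0.9,0.5,-3.5,0.1,0,0,1.08,0.6,-4.1,0.1,0,0,1.26,0.7,-4.7,0.1,0,0,1.44,0.8,-5.3,0.1,0,0,1.62,0.82,-5.64,0.1,0,0,1.8]

```text
time_s: 17.48
eef_pos: [0.5254, 0.0176, 0.253]
eef_rot: [-0.001, -0.047, 0.999, 0.0]
wrist_force: [-0.2, 0.2, -8.3]
opening: 0.698
grasp_force: 68.3
```

move_arm:
  plan: [0,0,0,0,0,0,0,0,0,0,0,0,0,0,0,0,0,0]

```text
time_s: 17.85
eef_pos: [0.5256, 0.0198, 0.2542]
eef_rot: [0.0, -0.044, 0.999, 0.0]
wrist_force: [0.0, -0.4, -6.6]
opening: 0.702
grasp_force: 68.3
```

```bash
python3 s.py; python3 - <<'E'
from h import *
a=shot('scene');b=shot('top')
cv2.imwrite('pics/y.png',np.hstack([a['pixels'][90:260,230:430],b['pixels'][90:260,140:340]])[:,:,::-1].repeat(2,0).repeat(2,1))
E
```

```text
{'time_s': 17.85, 'q': [-0.1887, 0.0508, 1.7035, 0.0008, 1.387, -1.8482], 'eef_pos': [0.5256, 0.0198, 0.2542], 'eef_rot': [0.0002, -0.0443, 0.999, 0.0004], 'wrist_force': [0.0179, -0.3517, -6.6392], 'torque': [-0.0153, -0.0318, 0.0453], 'opening': 0.7017, 'grasp_force': 68.3202}
```

View pics/y.png

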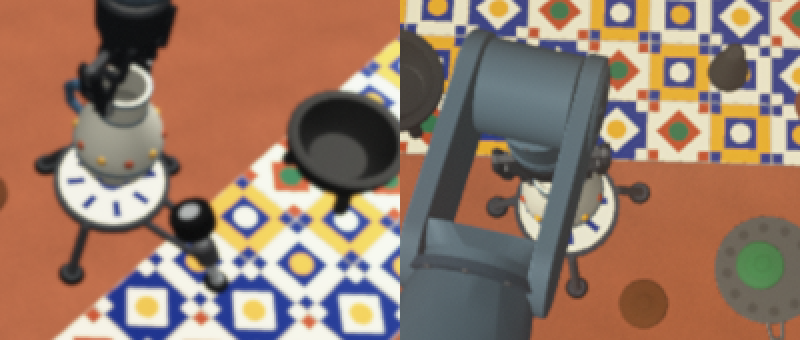

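The pitcher hangs upright over the stand's middle, handle pointing toward the robot, away from the knob.

move_arm:
  plan: [-0.02,0,-0.3,0,0,0,-0.03,0,-0.6,0,0,0,-0.03,0,-0.78,0,0,0,-0.03,0,-0.82,0,0,0,-0.03,0,-0.84,0,0,0,-0.03,0,-0.86,0,0,0,-0.03,0,-0.86,0,0,0]

```text
time_s: 18.82
eef_pos: [0.5246, 0.019, 0.2119]
eef_rot: [0.001, -0.045, 0.999, 0.0]
wrist_force: [-1.0, 0.3, -6.8]
opening: 0.702
grasp_force: 68.3
```

move_arm:
  plan: [0,0,-0.02,0,0,0,0,0,-0.04,0,0,0,0,0,-0.04,0,0,0]

```text
time_s: 19.2
eef_pos: [0.5243, 0.0191, 0.2095]
eef_rot: [0.0, -0.045, 0.999, 0.0]
wrist_force: [1.1, 0.5, -6.1]
opening: 0.703
grasp_force: 68.3
```

move_arm:
  plan: [0,0,-0.02,0,0,0,0,0,-0.04,0,0,0,0,0,-0.04,0,0,0]

```text
time_s: 19.58
eef_pos: [0.5243, 0.0191, 0.2074]
eef_rot: [0.0, -0.045, 0.999, 0.0]
wrist_force: [-0.2, -0.4, -6.8]
opening: 0.698
grasp_force: 68.3
```

move_arm:
  plan: [0,0,-0.02,0,0,0,0,0,-0.03,0,0,0,0,0,-0.03,0,0,0]

```text
time_s: 19.95
eef_pos: [0.5245, 0.0191, 0.2062]
eef_rot: [0.001, -0.045, 0.999, 0.0]
wrist_force: [-0.7, -0.3, -5.7]
opening: 0.697
grasp_force: 68.6
```

move_arm:
  plan: [0,0,-0.02,0,0,0,0,0,-0.03,0,0,0,0,0,-0.03,0,0,0]

```text
time_s: 20.32
eef_pos: [0.525, 0.019, 0.2059]
eef_rot: [0.001, -0.045, 0.999, 0.0]
wrist_force: [-2.1, 0.1, 5.1]
opening: 0.697
grasp_force: 69.9
```

move_arm:
  plan: [0,0,0.015,0,0,0,0,0,0.015,0,0,0]

```text
time_s: 20.58
eef_pos: [0.5248, 0.019, 0.2059]
eef_rot: [0.001, -0.045, 0.999, 0.0]
wrist_force: [-1.8, 0.1, 4.8]
opening: 0.699
grasp_force: 69.6
```

move_arm:
  plan: [0,0,0,0,0,0,0,0,0,0,0,0,0,0,0,0,0,0,0,0,0.3,0,0,0,0,0,1.0,0,0,0,0,0,2.0,0,0,0,0,0,2.0,0,0,0,0,0,2.0,0,0,0]
  grip: 85

```text
time_s: 21.58
eef_pos: [0.5244, 0.0191, 0.3058]
eef_rot: [0.001, -0.045, 0.999, 0.0]
wrist_force: [0.2, -0.5, -0.2]
opening: 0.996
grasp_force: 0.0
```

```bash
python3 - <<'E'
from h import *
c=shot('wrist','w5.png');a=shot('scene')
import pickle;pickle.dump((c,a),open('c5.pkl','wb'))
print(proj(c,[.5245,.019,.235]),proj(a,[.5245,.019,.235]))
# lid: tool y tangential choice
L=np.array([.4515,-.2785]);
for y in([1,0,0],[0,1,0],[-1,0,0]): move_to([*L,.20],tool([0,0,-1],y))
E
```

```text
[256.0191887  206.31416482] [289.71387199 144.10354103]
shift [-1.445 -5.953 -2.085] turn [-1.3000e-03 -1.0000e-04 -1.6599e+00] from [0.5237 0.0192 0.3043] q [-1.900e-01  1.200e-02  1.642e+00  1.000e-03  1.488e+00 -1.850e+00] t 21.675
shift [-1.445 -5.953 -2.085] turn [-0.0008 -0.0008 -0.0892] from [0.5237 0.0192 0.3043] q [-1.900e-01  1.200e-02  1.642e+00  1.000e-03  1.488e+00 -1.850e+00] t 21.675
shift [-1.445 -5.953 -2.085] turn [ 1.0000e-04 -1.2000e-03  1.4816e+00] from [0.5237 0.0192 0.3043] q [-1.900e-01  1.200e-02  1.642e+00  1.000e-03  1.488e+00 -1.850e+00] t 21.675
```

View pics/w5.png

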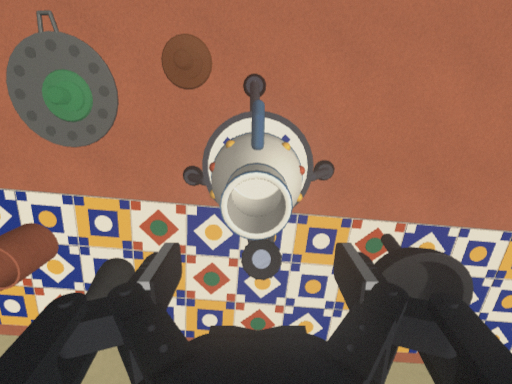

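The pitcher stands upright on the stand with its mouth at (257,207). The green lid is on the holder at (67,95). Now I go over the lid.

move_arm:
  plan: [-0.2,-1.0,0,0,0,-0.05,-0.5,-2.1,-0.2,0,0,-0.09,-0.8,-3.2,-1.0,0,0,-0.09,-1.1,-4.3,-1.8,0,0,-0.09,-1.4,-5.4,-2.4,0,0,-0.09,-1.44,-5.95,-2.6,0,0,-0.09,-1.44,-5.95,-2.6,0,0,-0.09,-1.44,-5.95,-2.6,0,0,-0.09]

```text
time_s: 22.68
eef_pos: [0.452, -0.2778, 0.1746]
eef_rot: [-0.0, 0.001, 1.0, 0.001]
wrist_force: [0.6, 0.2, 0.3]
opening: 0.995
grasp_force: 0.0
```

```bash
python3 - <<'E'
from h import *
c=shot('wrist','w6.png');b=shot('top');a=shot('scene')
for n,k in(('w',c),):
    h=cv2.cvtColor(k['pixels'],cv2.COLOR_RGB2HSV);m=cv2.inRange(h,(45,80,30),(85,255,255))
    q,l,st,ce=cv2.connectedComponentsWithStats(m);i=1+st[1:,4].argmax();print(n,st[i],ce[i],onz(k,*ce[i],.022))
    ct=max(cv2.findContours((l==i).astype(np.uint8),cv2.RETR_EXTERNAL,cv2.CHAIN_APPROX_NONE)[0],key=len)
    print(cv2.fitEllipse(cv2.convexHull(ct)))
for z in(.046,.022): print(z,proj(c,[.4515,-.2785,z]))
move_to([.4515,-.2785,.026],tool([0,0,-1],[0,1,0]))
cv2.imwrite('pics/w6.png',cv2.resize(c['pixels'][120:300,150:390],None,fx=3,fy=3)[:,:,::-1])
E
```

```text
w [ 225  149   63   61 3056] [255.89037958 178.83998691] [ 0.4481274  -0.27807259  0.022     ]
((255.85157775878906, 178.8446502685547), (61.3123664855957, 63.06566619873047), 83.84134674072266)
0.046 [255.42105097 187.40376565]
0.022 [255.52531157 181.6964705 ]
shift [-0.028 -0.021 -2.996] turn [-0.      0.0016 -0.0007] from [ 0.4529 -0.2774  0.1758] q [-7.740e-01  1.400e-01  1.772e+00  1.000e-03  1.229e+00 -2.346e+00] t 22.825
```

View pics/w6.png

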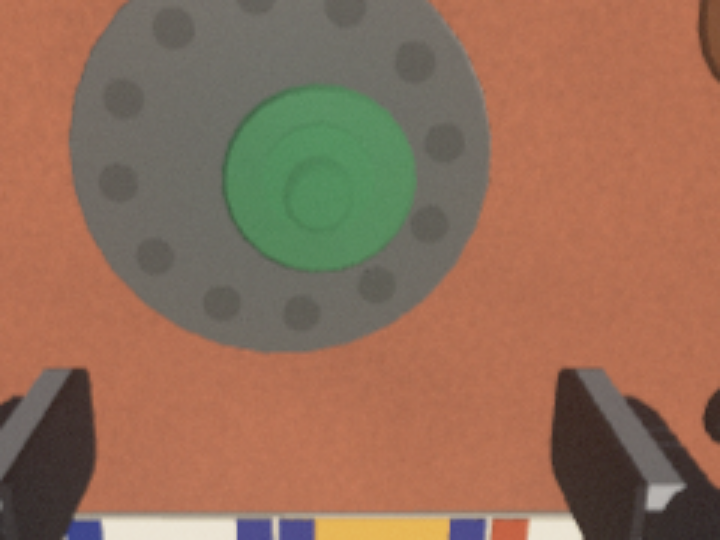

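The lid's disc is at crop (319,178) and its knob at (319,195), fully clear around. That puts the lid at about (0.4487, -0.278).

move_arm:
  plan: [-0.08,-0.01,-1.0,0,0,0,-0.08,-0.01,-2.0,0,0,0,-0.08,-0.01,-2.6,0,0,0,-0.08,-0.01,-2.85,0,0,0,-0.08,-0.01,-2.96,0,0,0,-0.08,-0.01,-2.96,0,0,0,-0.08,-0.01,-2.96,0,0,0]
  grip: 55

```text
time_s: 23.7
eef_pos: [0.4493, -0.2797, 0.0287]
eef_rot: [0.001, 0.0, 1.0, -0.001]
wrist_force: [0.5, 0.3, -0.2]
opening: 0.641
grasp_force: 0.0
```

move_arm:
  plan: [0,0,0,0,0,0,0,0,0,0,0,0,0,0,0,0,0,0,0,0,0,0,0,0]
  grip: 15

```text
time_s: 24.2
eef_pos: [0.4488, -0.2793, 0.0283]
eef_rot: [0.001, 0.0, 1.0, -0.0]
wrist_force: [-1.5, 1.5, 5.3]
opening: 0.267
grasp_force: 58.7
```

```bash
python3 s.py
```

```text
{'time_s': 24.2, 'q': [-0.7821, 0.3587, 1.8541, 0.0013, 0.9272, -2.3528], 'eef_pos': [0.4488, -0.2793, 0.0283], 'eef_rot': [0.0009, 0.0004, 1.0, -0.0002], 'wrist_force': [-1.501, 1.5206, 5.3193], 'torque': [0.202, 0.2444, -0.0006], 'opening': 0.2669, 'grasp_force': 58.7238}
```

move_arm:
  plan: [0,0,0.2,0,0,0,0,0,0.8,0,0,0,0,0,1.8,0,0,0,0,0,2.8,0,0,0,0,0,3.8,0,0,0,0,0,4.8,0,0,0,0,0,5.6,0,0,0,0,0,5.6,0,0,0,0,0,5.6,0,0,0]

```text
time_s: 25.32
eef_pos: [0.4479, -0.2785, 0.3066]
eef_rot: [0.0, 0.0, 1.0, 0.001]
wrist_force: [-0.6, 0.4, -1.9]
opening: 0.27
grasp_force: 59.2
```

```bash
python3 s.py; python3 - <<'E'
from h import *
import pickle
w,_=pickle.load(open('c5.pkl','rb'))
# rim: bright low-sat pixels near (257,207)
h=cv2.cvtColor(w['pixels'],cv2.COLOR_RGB2HSV)
m=((h[...,2]>205)&(h[...,1]<45)).astype(np.uint8)
k=np.zeros_like(m);cv2.circle(k,(257,207),44,1,-1);m&=k
cv2.imwrite('pics/m.png',m*255)
q,l,st,ce=cv2.connectedComponentsWithStats(m);i=1+st[1:,4].argmax()
ct=max(cv2.findContours((l==i).astype(np.uint8),cv2.RETR_EXTERNAL,cv2.CHAIN_APPROX_NONE)[0],key=len)
e=cv2.fitEllipse(cv2.convexHull(ct));print(st[i],e,onz(w,*e[0],.235))
c=shot('wrist')
pickle.dump(c,open('c7.pkl','wb'))
h=cv2.cvtColor(c['pixels'],cv2.COLOR_RGB2HSV);g=cv2.inRange(h,(45,80,30),(85,255,255))
q,l,st,ce=cv2.connectedComponentsWithStats(g);i=1+st[1:,4].argmax();print(st[i],ce[i])
o=ctrl.get_obs();p=o['eef_pos'];print(p, proj(c,[p[0],p[1],p[2]-.0223+.0125]))
im=np.hstack([w['pixels'][140:280,180:340],cv2.cvtColor(m*255,cv2.COLOR_GRAY2RGB)[140:280,180:340]])
c2=cv2.resize(c['pixels'][150:384,130:390],(400,350))
im=np.vstack([cv2.resize(im,(640,280)),np.pad(c2,((0,0),(0,240),(0,0)))[:300]])
cv2.imwrite('pics/w7.png',im[:,:,::-1])
E
```

```text
{'time_s': 25.325, 'q': [-0.7821, 0.0186, 1.6316, 0.001, 1.492, -2.3521], 'eef_pos': [0.4479, -0.2785, 0.3066], 'eef_rot': [0.0002, 0.0004, 1.0, 0.0005], 'wrist_force': [-0.6212, 0.3917, -1.8828], 'torque': [0.0027, -0.0396, 0.0202], 'opening': 0.27, 'grasp_force': 59.1628}
[ 222  173   69   65 1706] ((256.00244140625, 205.18612670898438), (65.02511596679688, 69.32453155517578), 91.48573303222656) [0.52348257 0.01889571 0.235     ]
[ 200  185  116  106 7079] [258.082215   230.88515327]
[ 0.44770994 -0.27829735  0.30586615] [256.02922026 238.46692425]
```

View pics/w7.png

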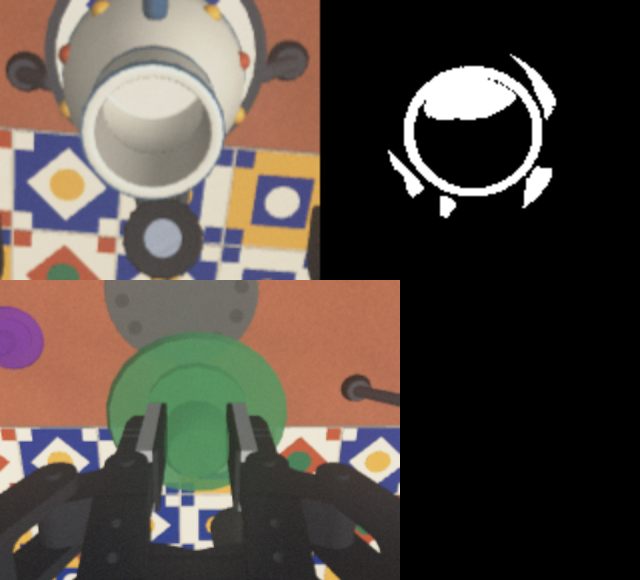

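The lid is held level, its disc centred at about (258,238), within 1.5 mm of the prediction. The mouth's ellipse is centred at (256,205), i.e. (0.5235, 0.0189).

move_arm:
  plan: [0.2,0.8,0,0,0,0,0.4,1.7,0,0,0,0,0.65,2.6,0,0,0,0,0.9,3.5,0,0,0,0,1.1,4.4,0,0,0,0,1.35,5.2,0,0,0,0,1.5,5.8,0,0,0,0,1.51,5.94,0,0,0,0,1.51,5.94,0,0,0,0,1.51,5.94,0,0,0,0]

```text
time_s: 26.62
eef_pos: [0.5236, 0.0171, 0.3068]
eef_rot: [0.0, 0.001, 1.0, 0.0]
wrist_force: [-0.5, 0.0, -2.1]
opening: 0.271
grasp_force: 59.3
```

```bash
python3 s.py; python3 - <<'E'
from h import *
c=shot('wrist');a=shot('scene')
h=cv2.cvtColor(c['pixels'],cv2.COLOR_RGB2HSV);g=cv2.inRange(h,(45,80,30),(85,255,255))
q,l,st,ce=cv2.connectedComponentsWithStats(g);i=1+st[1:,4].argmax();print(st[i],ce[i])
p=ctrl.get_obs()['eef_pos'];print(p,proj(c,[p[0],p[1],p[2]-.0098]),proj(c,[.5235,.0189,.235]))
im=np.hstack([cv2.resize(c['pixels'][130:330,150:370],(440,400)),cv2.resize(a['pixels'][70:230,220:360],(350,400))])
cv2.imwrite('pics/w8.png',im[:,:,::-1])
E
```

```text
{'time_s': 26.625, 'q': [-0.1942, 0.0097, 1.6402, 0.0, 1.4916, -1.763], 'eef_pos': [0.5236, 0.0171, 0.3068], 'eef_rot': [0.0, 0.001, 1.0, 0.0], 'wrist_force': [-0.4676, 0.0318, -2.1124], 'torque': [-0.0331, 0.0388, 0.0308], 'opening': 0.2708, 'grasp_force': 59.2921}
[ 202  190  114  101 6476] [259.52964793 233.31655343]
[0.52375359 0.01703726 0.30718638] [255.61430299 239.84416807] [258.23743984 205.94474436]
```

View pics/w8.png

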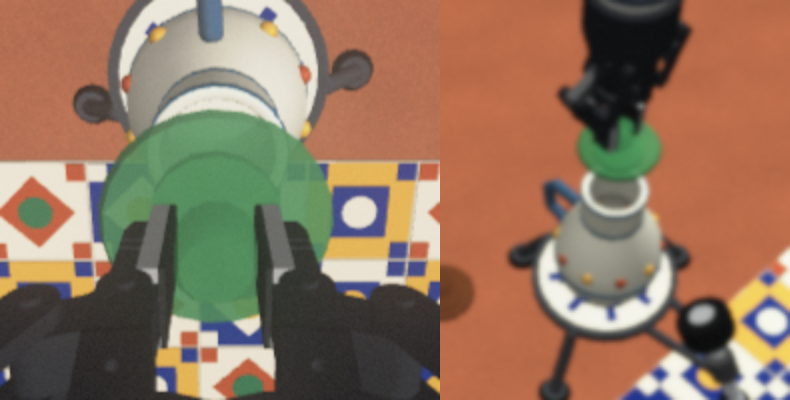

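The lid hangs just above the mouth, which shows through it. Its disc centre column is 259 against 258 for the mouth, so it is aligned and I lower it.

move_arm:
  plan: [0,0,-0.3,0,0,0,0,0,-0.6,0,0,0,0,0,-0.85,0,0,0,0,0,-0.93,0,0,0,0,0,-0.98,0,0,0,0,0,-1.02,0,0,0,0,0,-1.02,0,0,0]

```text
time_s: 27.6
eef_pos: [0.5241, 0.0181, 0.2566]
eef_rot: [0.001, 0.0, 1.0, 0.0]
wrist_force: [0.2, 0.7, -0.7]
opening: 0.27
grasp_force: 59.3
```

move_arm:
  plan: [0,0,-0.03,0,0,0,0,0,-0.06,0,0,0,0,0,-0.08,0,0,0,0,0,-0.08,0,0,0]

```text
time_s: 28.1
eef_pos: [0.5238, 0.018, 0.2522]
eef_rot: [0.0, 0.0, 1.0, 0.0]
wrist_force: [-0.1, -0.1, -1.1]
opening: 0.267
grasp_force: 59.3
```

move_arm:
  plan: [0,0,-0.02,0,0,0,0,0,-0.04,0,0,0,0,0,-0.04,0,0,0]

```text
time_s: 28.48
eef_pos: [0.5238, 0.0181, 0.2502]
eef_rot: [0.0, 0.0, 1.0, 0.0]
wrist_force: [-0.3, 0.2, -0.2]
opening: 0.267
grasp_force: 59.3
```

move_arm:
  plan: [0,0,-0.02,0,0,0,0,0,-0.03,0,0,0,0,0,-0.03,0,0,0]

```text
time_s: 28.85
eef_pos: [0.5239, 0.0181, 0.2488]
eef_rot: [0.001, 0.0, 1.0, 0.0]
wrist_force: [0.7, 0.6, -0.8]
opening: 0.271
grasp_force: 59.3
```

move_arm:
  plan: [0,0,-0.015,0,0,0,0,0,-0.025,0,0,0,0,0,-0.025,0,0,0]

```text
time_s: 29.22
eef_pos: [0.5239, 0.0181, 0.2477]
eef_rot: [0.001, 0.0, 1.0, 0.0]
wrist_force: [-0.5, 0.7, -1.1]
opening: 0.271
grasp_force: 59.3
```

move_arm:
  plan: [0,0,-0.015,0,0,0,0,0,-0.025,0,0,0,0,0,-0.025,0,0,0]

```text
time_s: 29.6
eef_pos: [0.5242, 0.018, 0.2474]
eef_rot: [0.001, 0.0, 1.0, -0.0]
wrist_force: [-2.9, 0.2, 5.7]
opening: 0.272
grasp_force: 60.0
```

move_arm:
  plan: [0,0,-0.015,0,0,0,0,0,-0.02,0,0,0,0,0,-0.02,0,0,0]

```text
time_s: 29.98
eef_pos: [0.5245, 0.0179, 0.2473]
eef_rot: [0.002, 0.0, 1.0, -0.0]
wrist_force: [-5.0, 0.8, 10.6]
opening: 0.27
grasp_force: 60.5
```

move_arm:
  plan: [0,0,0.02,0,0,0,0,0,0.03,0,0,0,0,0,0.03,0,0,0]

```text
time_s: 30.35
eef_pos: [0.5241, 0.018, 0.2474]
eef_rot: [0.001, 0.0, 1.0, 0.0]
wrist_force: [-2.3, 0.7, 6.5]
opening: 0.269
grasp_force: 60.0
```

move_arm:
  plan: [0,0,0,0,0,0,0,0,0,0,0,0,0,0,0,0,0,0,0,0,0.2,0,0,0,0,0,0.8,0,0,0,0,0,1.8,0,0,0,-1,0,2.6,0,0,0,-2,0,2.6,0,0,0,-3,0,2.6,0,0,0,-3,0,2.6,0,0,0]
  grip: 60

```text
time_s: 31.6
eef_pos: [0.3721, 0.0183, 0.3784]
eef_rot: [0.002, 0.001, 1.0, -0.0]
wrist_force: [0.4, -0.5, 0.5]
opening: 0.701
grasp_force: 0.0
```

```bash
python3 s.py; python3 - <<'E'
from h import *
a=shot('scene');b=shot('top')
im=np.hstack([cv2.resize(a['pixels'][70:270,200:400],(400,400),interpolation=cv2.INTER_CUBIC),cv2.resize(b['pixels'][80:280,130:330],(400,400))])
cv2.imwrite('pics/z.png',im[:,:,::-1])
for n,c in(('a',a),('b',b)):
    h=cv2.cvtColor(c['pixels'],cv2.COLOR_RGB2HSV);m=cv2.inRange(h,(50,90,40),(80,255,255))
    k=np.zeros_like(m);u,v=proj(c,[.5235,.0189,.24]);cv2.circle(k,(int(u),int(v)),30,255,-1);m&=k
    mu=cv2.moments(m,True)
    if mu['m00']: print(n,(u,v),mu['m00'],onz(c,mu['m10']/mu['m00'],mu['m01']/mu['m00'],.242))
E
```

```text
{'time_s': 31.6, 'q': [-0.273, -0.3968, 1.8418, 0.0004, 1.6916, -1.8425], 'eef_pos': [0.3721, 0.0183, 0.3784], 'eef_rot': [0.0024, 0.0006, 1.0, -0.0005], 'wrist_force': [0.384, -0.5094, 0.4623], 'torque': [0.0246, -0.0271, 0.0372], 'opening': 0.7011, 'grasp_force': 0.0}
a (np.float64(289.5268084280344), np.float64(142.57711395438162)) 577.0 [0.53018357 0.01271316 0.242     ]
b (np.float64(219.96680865832215), np.float64(180.54655657565309)) 521.0 [0.52824119 0.01853643 0.242     ]
```

View pics/z.png

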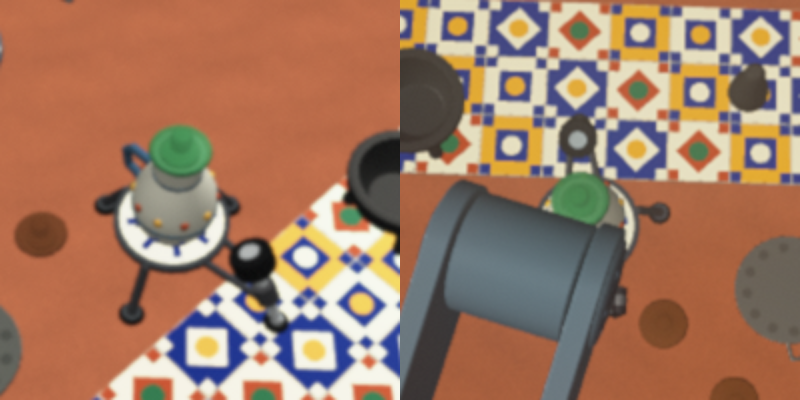

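The lid sits level on the pitcher at left-image (180,150). The pitcher is on the stand's middle, the arm touches nothing, and nothing else I can see has moved.

```bash
python3 -c "
from bench import ctrl
print(ctrl.hand_in())"
```

```text
the job is handed in; nothing more can be done
None
```

I turned the knob about 3.55 rad, by force readings about 2 mm past first touch, so the stand should bear on all four feet, then set the pitcher on it with its lid seated, let go and handed in at 31.6 s; no verdict came back.

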